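# Put the bars back on a xylophone frame in order of length

## Robot

A 6-joint arm with a two-finger parallel gripper is mounted at the origin on a cart in front of the work surface, level with it; the furniture and walls round the work are solid. World frame = base frame: x ahead of the robot, y to its left, z up, the work surface at z = 0. Lengths are in mm, angles in rad, forces in N, time in s.
With the tool pointing down it reaches from about 300 to 775 mm from the base axis. Payload 14.6 kg.
Tool frame: the origin (TCP) lies midway between the tips of the shut fingers; the grasp point (between the pads) lies manip.tcp_to_grasp behind it (manip.tcp_to_grasp is the distance from the TCP to the grasp point, in mm); x points along the fingers, z is the direction in which the jaws open and shut, and the axes are right-handed (so a half turn about x gives the same grasp; the last joint's range is limited). The gripper opens to 94 mm and grips with 3 to 60 N. Pads are 16 mm wide; open, the fingers measure 119 mm over their backs; the gripper's body (75 mm by 177 mm) begins 78 mm behind the grasp point.
Start: joints at [-1.217, 0.3, 1.521, -0, 1.321, -0.067], TCP at [224.662, -502.012, 177.646] pointing down, gripper open.
Joint ranges: [-3.03, 3.03], [-0.79, 2.21], [0.23, 2.52], [-1.04, 4.18], [0, 3.07], [-2.55, 2.55]. Speed limits (rad/s): [2.22, 2.22, 2.57, 3.14, 3.14, 3.14].

## Interface

Orientations are given as [roll, pitch, yaw] about the fixed x, y, z axes, in that order (R = Rz(yaw) Ry(pitch) Rx(roll)).
In Python, from cell import manip gives the robot as it stands.
- The arm moves only by the shell command python3 -m jog 'ROWS' [FORCE]. ROWS is JSON, a list of rows, each an object of numbers: "grip": the opening, from 0 (shut) to 1 (fully open); "tx", "ty", "tz": the shift along the tool's x, y, z in units of 40 mm (1.0 is 40 mm); "turn": the turn about the tool's x in units of 6 degrees (1.0 is 6 degrees). In form: [{"grip": .., "tx": .., "ty": .., "tz": .., "turn": ..}, ...]. A call has 1 to 12 rows; each row is the pose to reach, as a shift and turn from the pose commanded when the call began, along the tool's axes at that moment; what a row does not reach only later rows make up. A row lasts 1/12 s, in which the tool goes at most 41.7 mm and 7.16 degrees, less where a joint would pass 70% of its speed; a pose out of reach is approached as far as the arm can. A call with a gripper value outside its range is refused whole. The fingers move at their own pace and stop on an object; FORCE is the grip in N (left out, the last holds). Time passes only in rows, so rows that repeat a pose let the fingers close. It gives the time, the measured TCP pose, the force and the opening at its end, in the units of the state.
- manip.read_state(): the state, without advancing time (a new reading comes with each control period).
- manip.camera(name): name is "scene" or "top"; returns a dict with "image" (384x512x3 uint8, red, green, blue), "fx", "fy", "cx", "cy" (pixels), "eye" and "attitude" of the camera in the world. Camera axes: x right, y up, looking along -z (the intrinsics and any distortion apply to the point x, -y, -z); pixel columns grow to the right and rows downward; lengths in mm; the calibration is good to about 2 mm. A picture is of the moment at which its call begins. There is no depth.
- manip.sign_off(): hands the job in, once; it reports no verdict.
The state is a dict: "clock": time; "joints": joint angles; "qd": joint speeds; "effort": joint torques, N m; "eef_pos": TCP position; "eef_rot": TCP orientation; "wrist_force": force on the tool from outside, world axes, zero at the start; "moment": the same for the moment, N m; "finger_gap": finger opening in mm.
Only numpy, scipy, OpenCV 4.12 (cv2) and the standard library are available. Lean on these libraries where they do the work, as an engineer would, in place of code of your own. Each camera call takes 0.05 s, during which the arm holds its last target. There are 200 camera calls.

## Task

The four tuned wooden bars lie loose on the cork mat; put them back on the little xylophone frame. Lay each one crosswise on its two felt pads, flat between the guide pins and centred over the rails, hollow side down: the longest at the wide end and the others in order of length down to the shortest at the narrow end.

Things in the scene. Friction and masses are not known exactly. Their poses are not given: they have to be found in the camera images.
- frame: Fixed xylophone frame: open wooden trough, 264 mm long; two side rails (14 mm wide) converge to its narrow end. Origin: its centre on the bench top; x to the NARROW end, z up. Rails end 50 mm above the bench. Rubber-sleeved guide pins (8 mm thick, tips 65 mm above the bench) stand on both rails at x = -120, -60, 0, 60, 120 mm, between the bars. Turned any way round.
- seat_1: Bar place at the wide end, for the longest bar: two grey felt pads, one on each rail, 116 mm apart. Origin: midway between them, level with their tops (53 mm above the bench), where the centre of the bar's underside belongs; y along the bar, x to the narrow end. Next place 60 mm away along x (30 mm free between seated bars); lane between pins 52 mm. Trough open under the bar's middle.
- seat_2: Bar place next to the wide end, for the second longest bar: two grey felt pads, one on each rail, 102 mm apart. Origin: midway between them, level with their tops (53 mm above the bench), where the centre of the bar's underside belongs; y along the bar, x to the narrow end. Next place 60 mm away along x (30 mm free between seated bars); lane between pins 52 mm. Trough open under the bar's middle.
- seat_3: Bar place next to the narrow end, for the second shortest bar: two grey felt pads, one on each rail, 88 mm apart. Origin: midway between them, level with their tops (53 mm above the bench), where the centre of the bar's underside belongs; y along the bar, x to the narrow end. Next place 60 mm away along x (30 mm free between seated bars); lane between pins 52 mm. Trough open under the bar's middle.
- seat_4: Bar place at the narrow end, for the shortest bar: two grey felt pads, one on each rail, 75 mm apart. Origin: midway between them, level with their tops (53 mm above the bench), where the centre of the bar's underside belongs; y along the bar, x to the narrow end. Next place 60 mm away along x (30 mm free between seated bars); lane between pins 52 mm. Trough open under the bar's middle.
- bar_A: The longest bar: dark wood, 210 x 30 x 18 mm, shallow hollow under its middle, about 126 g. Origin: centre of its underside; y along it, x across, z up. Starts hollow down on the fixed cork mat (top 4 mm above the bench), side by side with the others, centres about 70 mm apart, 25 mm or more free beside its middle. Either end may point either way.
- bar_B: The second longest bar: dark wood, 185 x 30 x 18 mm, shallow hollow under its middle, about 111 g. Origin: centre of its underside; y along it, x across, z up. Starts hollow down on the fixed cork mat (top 4 mm above the bench), side by side with the others, centres about 70 mm apart, 25 mm or more free beside its middle. Either end may point either way.
- bar_C: The second shortest bar: dark wood, 160 x 30 x 18 mm, shallow hollow under its middle, about 96 g. Origin: centre of its underside; y along it, x across, z up. Starts hollow down on the fixed cork mat (top 4 mm above the bench), side by side with the others, centres about 70 mm apart, 25 mm or more free beside its middle. Either end may point either way.
- bar_D: The shortest bar: dark wood, 135 x 30 x 18 mm, shallow hollow under its middle, about 81 g. Origin: centre of its underside; y along it, x across, z up. Starts hollow down on the fixed cork mat (top 4 mm above the bench), side by side with the others, centres about 70 mm apart, 25 mm or more free beside its middle. Either end may point either way.

How it is judged:
By the outcome, as a careful person would: the job done as asked, in the order asked, and still so for the second after the job is handed in, with the robot touching nothing.
It also fails if it takes over 93 s, if anything falls off the work surface, if the arm or the gripper's body presses on something with over 40 N, if the wrist force passes 120 N, or if a joint passes its speed limit or range.

## Working session

There is one attempt and no reset: what is moved stays moved. The work goes in short steps, Python scripts to look and compute and a shell command to move; the robot and the scene stay as the last step left them, time stands still between calls to the robot, and variables do not carry over. Pictures are saved under pics/ and viewed, about 12 in all and at most 16, crops included, and the job is handed in when it is done.

```bash
ls; mkdir -p pics; python3 - <<'E'
from cell import manip
import cv2
s=manip.read_state();print(s, manip.tcp_to_grasp)
for n in("scene","top"):
    c=manip.camera(n);cv2.imwrite(f"pics/{n}0.png",c["image"][:,:,::-1])
    print(n,{k:v for k,v in c.items() if k!="image"})
E
```

```text
pics
{'clock': 0.0, 'joints': array([-1.21659067e+00,  3.00448874e-01,  1.52157443e+00,  1.05648370e-05,
        1.32069956e+00, -6.65951019e-02]), 'qd': array([-0.00194264, -0.00195851,  0.00172498,  0.00044928,  0.00010823,
        0.00131458]), 'effort': array([-6.06427311e-04, -5.31804621e+01, -3.52736878e+01,  7.07556750e-02,
        2.44296261e-02, -1.23195082e-04]), 'eef_pos': array([ 224.57172267, -501.74443391,  177.10135156]), 'eef_rot': array([3.06594363, 1.56966606, 1.91594545]), 'wrist_force': array([0.02437248, 0.33238968, 0.07958578]), 'moment': array([ 0.04538242, -0.07000564, -0.03548338]), 'finger_gap': 93.72997538616872} 18.8
scene {'fx': 451.5498224799557, 'fy': 451.5498224799557, 'cx': 252.87288342535547, 'cy': 199.60918137465157, 'eye': array([150.9975514 , 647.27782798, 642.4022175 ]), 'attitude': array([ 0.93745511,  0.00427027, -2.61652697])}
top {'fx': 411.0900485557589, 'fy': 411.0900485557589, 'cx': 243.49719158692795, 'cy': 189.25513717907612, 'eye': array([479.69924098, -24.71332787, 918.25156276]), 'attitude': array([ 0.08253077, -0.00870161, -1.54353171])}
```

View pics/scene0.png

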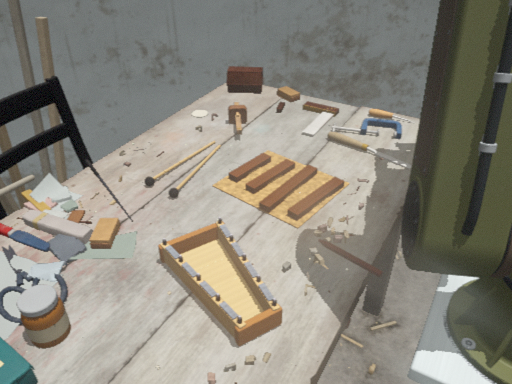

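View pics/top0.png

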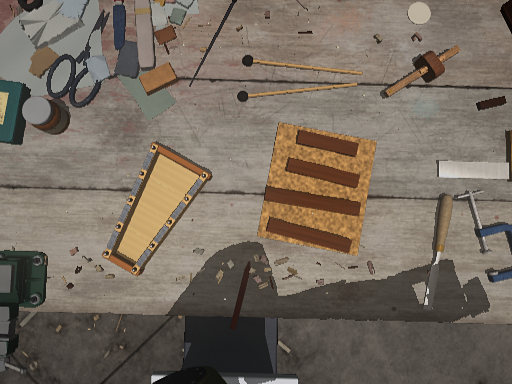

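```bash
cat > h.py <<'E'
import numpy as np,cv2
from cell import manip
from scipy.spatial.transform import Rotation as R
def ray(c,px,z):
    px=np.atleast_2d(np.asarray(px,float))
    d=np.c_[(px[:,0]-c["cx"])/c["fx"],-(px[:,1]-c["cy"])/c["fy"],-np.ones(len(px))]
    d=d@R.from_euler("xyz",c["attitude"]).as_matrix().T
    return c["eye"]+d*((z-c["eye"][2])/d[:,2])[:,None]
def proj(c,P):
    p=(np.atleast_2d(P)-c["eye"])@R.from_euler("xyz",c["attitude"]).as_matrix()
    return np.c_[c["cx"]+c["fx"]*p[:,0]/-p[:,2],c["cy"]-c["fy"]*p[:,1]/-p[:,2]]
def bars(c,z=22,roi=(255,115,385,265)):
    x0,y0,x1,y1=roi
    im=c["image"][y0:y1,x0:x1]
    g=im.astype(int); m=((g[...,0]<125)&(g[...,0]>g[...,2]+15)).astype(np.uint8)
    m=cv2.morphologyEx(m,cv2.MORPH_OPEN,np.ones((3,3)))
    cs,_=cv2.findContours(m,cv2.RETR_EXTERNAL,cv2.CHAIN_APPROX_NONE)
    out=[]
    for k in cs:
        if cv2.contourArea(k)<300: continue
        w=ray(c,k[:,0,:]+[x0,y0],z)[:,:2].astype(np.float32)
        (cx,cy),_,_=r=cv2.minAreaRect(w); b=cv2.boxPoints(r); e=[b[1]-b[0],b[2]-b[1]]
        L=sorted(e,key=np.linalg.norm); a=np.arctan2(L[1][1],L[1][0])
        out.append((round(cx,1),round(cy,1),round(float(np.degrees(a))%180,1),round(float(np.linalg.norm(L[1])),1),round(float(np.linalg.norm(L[0])),1)))
    return out
E
python3 - <<'E'
from h import *
c=manip.camera("top")
for b in bars(c): print(b)
cv2.imwrite("pics/c1.png",cv2.resize(c["image"][130:285,90:225,::-1],None,fx=4.4,fy=3.8,interpolation=cv2.INTER_CUBIC)[:600])
cv2.imwrite("pics/c1.png",cv2.resize(c["image"][135:285,90:225,::-1],None,fx=4,fy=4,interpolation=cv2.INTER_CUBIC))
E
```

```text
(459.4, -174.4, 76.7, 187.1, 34.2)
(533.5, -181.2, 82.2, 210.2, 34.1)
(596.5, -202.0, 77.8, 163.4, 33.2)
(661.6, -211.6, 78.2, 137.0, 34.1)
```

View pics/c1.png

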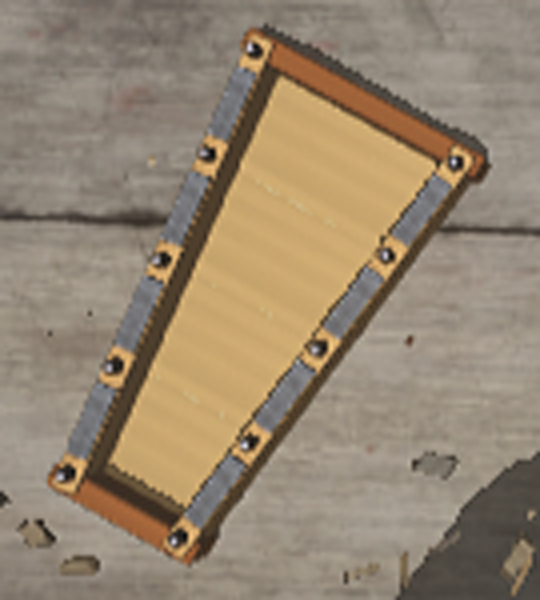

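```bash
python3 - <<'E'
from h import *
c=manip.camera("top")
o=np.array([90,135])-.375
pl=np.array([(255,50),(208,153),(162,259),(114,365),(66,473)])/4+o
pr=np.array([(457,161),(387,256),(318,348),(249,442),(178,539)])/4+o
fl=np.array([(235,102),(186,207),(140,312),(92,420)])/4+o
fr=np.array([(424,207),(354,302),(285,393),(216,490)])/4+o
P,Q=ray(c,pl,63),ray(c,pr,63); F,G=ray(c,fl,53),ray(c,fr,53)
print("pin widths",np.linalg.norm(P-Q,axis=1),"felt",np.linalg.norm(F-G,axis=1))
for A,B in((P,Q),(F,G)):
    m=((A+B)/2)[:,:2]; u,s,v=np.linalg.svd(m-m.mean(0)); d=v[0]*np.sign(v[0]@(m[-1]-m[0]))
    print("centre",m.mean(0),"ang",np.degrees(np.arctan2(d[1],d[0])),"steps",np.diff(m@d), "off",(m-m.mean(0))@[-d[1],d[0]])
    w=(B-A)[:,:2]; print("cross ang",np.degrees(np.arctan2(w[:,1],w[:,0])))
E
```

```text
pin widths [121.54702913 108.36234869  93.73876584  80.68701113  67.13417367] felt [115.05308967 102.16879091  87.46403397  74.58367931]
centre [500.98686203 163.31875969] ang 152.1400738851606 steps [60.03536282 59.15254567 59.22794594 59.94622732] off [ 0.1461415  -0.16480959 -0.0150693  -0.06086733  0.09460472]
cross ang [-117.24774187 -118.23630053 -117.89571167 -117.75841186 -118.4157463 ]
centre [501.30069283 164.53872881] ang 152.12232562367032 steps [61.13854448 59.08030478 60.72163531] off [ 0.26165351 -0.22777625 -0.33028879  0.29641154]
cross ang [-117.44918715 -117.74585711 -117.32431492 -117.44492754]
```

```bash
python3 - <<'E'
from h import *
c=manip.camera("top")
im=c["image"]
cv2.imwrite("pics/c2.png",cv2.resize(im[115:265,255:385,::-1],None,fx=4,fy=4,interpolation=cv2.INTER_NEAREST))
g=im[:,:,0]
for col in(290,310,330): print(col,im[128:250,col,0].tolist())
for (x,y) in((462,0),):
    pass
print(im[200,258:275].tolist()); print(im[208,350:370].tolist())
E
```

```text
290 [167, 183, 188, 179, 177, 180, 175, 165, 153, 141, 136, 151, 171, 193, 201, 189, 171, 162, 150, 139, 150, 165, 153, 147, 153, 150, 154, 173, 179, 145, 103, 99, 101, 100, 100, 100, 94, 89, 91, 97, 98, 96, 90, 54, 94, 168, 173, 161, 164, 162, 164, 173, 180, 177, 175, 172, 169, 167, 169, 159, 153, 138, 65, 87, 88, 91, 92, 93, 94, 94, 94, 92, 93, 92, 94, 90, 88, 143, 129, 118, 117, 127, 145, 160, 174, 175, 171, 165, 153, 163, 178, 182, 184, 193, 180, 80, 94, 94, 94, 97, 99, 99, 97, 94, 89, 93, 100, 98, 95, 136, 205, 202, 211, 214, 197, 144, 151, 153, 141, 129, 135, 139]
310 [125, 167, 152, 137, 90, 91, 92, 91, 94, 96, 97, 98, 99, 94, 96, 95, 99, 91, 56, 122, 172, 186, 196, 176, 145, 144, 149, 153, 170, 179, 162, 151, 164, 164, 83, 102, 95, 95, 96, 99, 97, 87, 91, 93, 98, 99, 96, 88, 69, 131, 173, 189, 194, 189, 177, 174, 183, 190, 184, 177, 175, 181, 179, 168, 156, 82, 71, 83, 90, 89, 89, 94, 99, 94, 90, 91, 89, 90, 97, 116, 166, 196, 191, 190, 199, 185, 161, 187, 190, 179, 183, 201, 204, 204, 194, 179, 179, 177, 164, 136, 76, 93, 94, 92, 93, 98, 100, 97, 89, 88, 89, 95, 97, 95, 107,
[... 456 characters left out ...]
1, 180, 173, 161, 152, 154, 164, 166, 158, 145, 140, 154, 175, 175, 81, 73, 95, 93, 90, 96, 98, 98, 93, 88, 89, 93, 96, 92, 89, 119, 174]
[[152, 143, 131], [154, 144, 131], [152, 141, 129], [146, 135, 125], [147, 136, 125], [117, 108, 95], [105, 75, 45], [106, 74, 48], [84, 60, 40], [78, 54, 37], [91, 59, 39], [98, 60, 40], [83, 52, 35], [88, 54, 36], [85, 51, 35], [87, 52, 36], [98, 57, 38]]
[[93, 55, 34], [93, 54, 34], [93, 54, 35], [92, 55, 35], [93, 55, 35], [92, 54, 34], [93, 55, 36], [92, 54, 35], [90, 53, 35], [85, 48, 32], [171, 125, 73], [196, 146, 87], [187, 137, 81], [169, 124, 74], [178, 130, 76], [120, 103, 84], [161, 151, 136], [153, 142, 125], [154, 142, 126], [161, 148, 133]]
```

View pics/c2.png

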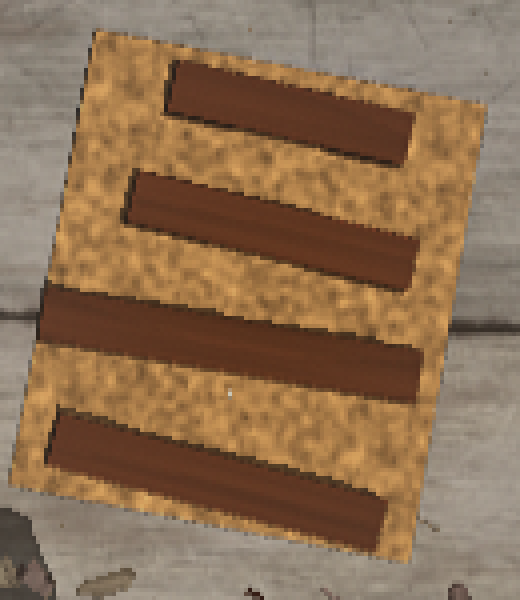

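```bash
cat >> h.py <<'E'
def plan(*goals):
    """goals: (x,y,z,bar_angle_deg) -> tx,ty,tz,turn units from present pose"""
    s=manip.read_state(); M=R.from_euler("xyz",s["eef_rot"]).as_matrix()
    jaw=np.degrees(np.arctan2(M[1,2],M[0,2]))
    print("t",round(s["clock"],2),"pos",s["eef_pos"].round(1),"toolx",M[:,0].round(3),"jaw",jaw.round(1),"q",s["joints"].round(2),"F",s["wrist_force"].round(1),"gap",round(s["finger_gap"],1))
    for x,y,z,a in goals:
        d=(np.array([x,y,z])-s["eef_pos"])@M/40
        t=(a+90-jaw+90)%180-90
        print((x,y,z,a),"tx %.2f ty %.2f tz %.2f turn %.2f"%(*d,-t/6))
SEAT={1:(580.8,122.0),2:(527.7,150.0),3:(474.7,178.0),4:(421.6,206.0)}
E
python3 -c "
from h import *
plan((533.5,-182.5,60,82.2),(533.5,-182.5,6,82.2))"
```

```text
t 0.25 pos [ 224.6 -501.9  177.4] toolx [-0.  0. -1.] jaw -65.9 q [-1.22  0.3   1.52 -0.    1.32 -0.07] F [ 0.4  0.7 -0.4] gap 93.9
(533.5, -182.5, 60, 82.2) tx 2.94 ty 10.31 tz -4.13 turn -9.68
(533.5, -182.5, 6, 82.2) tx 4.29 ty 10.31 tz -4.13 turn -9.68
```

```bash
python3 -m jog '[{"grip":0.47,"tx":0,"ty":5,"tz":-2,"turn":-5},{"grip":0.47,"tx":0,"ty":5,"tz":-2,"turn":-5},{"grip":0.47,"tx":0,"ty":5,"tz":-2,"turn":-5},{"grip":0.47,"tx":0,"ty":5,"tz":-2,"turn":-5},{"grip":0.47,"tx":1,"ty":10.31,"tz":-4.13,"turn":-9.68},{"grip":0.47,"tx":2,"ty":10.31,"tz":-4.13,"turn":-9.68},{"grip":0.47,"tx":2.5,"ty":10.31,"tz":-4.13,"turn":-9.68},{"grip":0.47,"tx":2.94,"ty":10.31,"tz":-4.13,"turn":-9.68},{"grip":0.47,"tx":2.94,"ty":10.31,"tz":-4.13,"turn":-9.68},{"grip":0.47,"tx":2.94,"ty":10.31,"tz":-4.13,"turn":-9.68},{"grip":0.47,"tx":2.94,"ty":10.31,"tz":-4.13,"turn":-9.68},{"grip":0.47,"tx":2.94,"ty":10.31,"tz":-4.13,"turn":-9.68}]' 20
python3 - <<'E'
from h import *
plan((533.5,-182.5,60,82.2),(533.5,-182.5,6.5,82.2))
for n,(a,b,x,y) in {"top":(100,280,240,400),"scene":(130,240,190,370)}.items():
    im=manip.camera(n)["image"][a:b,x:y,::-1]
    cv2.imwrite(f"pics/{n}1.png",cv2.resize(im,None,fx=3,fy=3,interpolation=cv2.INTER_CUBIC))
E
```

```text
clock: 1.25
eef_pos: [534.8, -178.9, 57.0]
eef_rot: [2.732, 1.567, 2.599]
wrist_force: [-0.4, 0.1, -0.8]
finger_gap: 44.3
t 1.25 pos [ 534.8 -178.9   57. ] toolx [-0.003  0.002 -1.   ] jaw -7.6 q [-0.39  0.46  1.6   0.    1.09 -0.25] F [-0.4  0.1 -0.8] gap 44.3
(533.5, -182.5, 60, 82.2) tx -0.08 ty -0.09 tz -0.02 turn 0.03
(533.5, -182.5, 6.5, 82.2) tx 1.26 ty -0.10 tz -0.02 turn 0.03
```

```bash
python3 -c "
from h import *
plan((533.5,-182.5,6.5,82.2))"
```

```text
t 1.35 pos [ 533.8 -181.1   58.6] toolx [-0.002  0.001 -1.   ] jaw -7.6 q [-0.39  0.46  1.6   0.    1.09 -0.26] F [-0.6 -0.  -0.8] gap 44.1
(533.5, -182.5, 6.5, 82.2) tx 1.30 ty -0.04 tz 0.00 turn 0.03
```

View pics/top1.png

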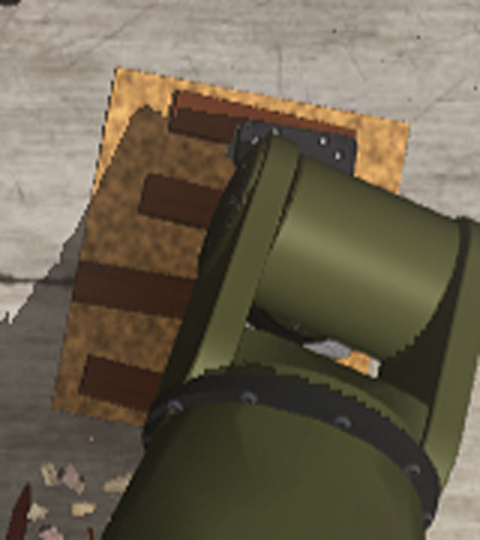

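View pics/scene1.png

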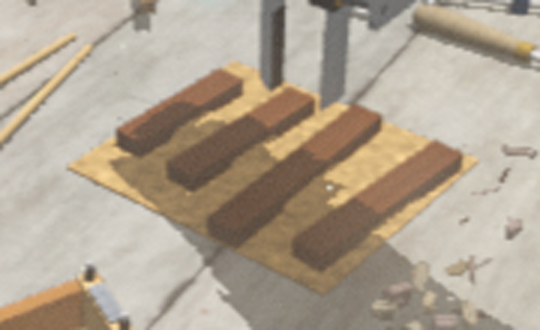

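```bash
python3 -c "
from h import *
c=manip.camera('scene')
print(proj(c,[[533.5,-182.5,22],[459.4,-175.7,22],[597.2,-203.3,22],[662.8,-212.9,22],[534,-181,60]]), manip.read_state()['eef_pos'])
q=np.array([(380,108),(357,107),(207,218),(240,247)])/3+[190,130]
print(q, ray(c,q,22))"
```

```text
[[288.83044412 183.7518347 ]
 [315.73594238 193.93775162]
 [269.86531121 172.67549613]
 [249.40054206 164.13223301]
 [289.04473216 170.82699527]] [ 533.43070757 -182.51085099   59.7312926 ]
[[316.66666667 166.        ]
 [309.         165.66666667]
 [259.         202.66666667]
 [270.         212.33333333]] [[ 507.37578902 -291.01711035   22.        ]
 [ 525.21576806 -282.70830292   22.        ]
 [ 558.65160695  -79.24285019   22.        ]
 [ 519.51985534  -59.94776638   22.        ]]
```

```bash
python3 -m jog '[{"grip":0.47,"tx":0.7},{"grip":0.47,"tx":1.1},{"grip":0.47,"tx":1.33},{"grip":0.47,"tx":1.33},{"grip":0.47,"tx":1.33},{"grip":0.2,"tx":1.33},{"grip":0.2,"tx":1.33},{"grip":0.2,"tx":1.33},{"grip":0.2,"tx":1.33},{"grip":0.2,"tx":1.33},{"grip":0.2,"tx":1.33},{"grip":0.2,"tx":1.33}]' 25
python3 -c "
from h import *
plan((533.5,-182.5,110,82.2),(*SEAT[1],110,62.2))"
```

```text
t 1.4 pos [ 533.4 -182.5   59.7] toolx [-0.001  0.    -1.   ] jaw -7.7 q [-0.39  0.45  1.6  -0.    1.09 -0.26] F [-0.2 -0.6 -0.2] gap 44.4
(533.5, -182.5, 110, 82.2) tx -1.26 ty 0.00 tz 0.00 turn 0.01
(580.8, 122.0, 110, 62.2) tx -1.26 ty 7.70 tz 0.15 turn 3.35$[0]: bad value
```

```bash
python3 -m jog '[{"grip":0.47,"tx":0.7,"ty":0,"tz":0,"turn":0},{"grip":0.47,"tx":1.1,"ty":0,"tz":0,"turn":0},{"grip":0.47,"tx":1.33,"ty":0,"tz":0,"turn":0},{"grip":0.47,"tx":1.33,"ty":0,"tz":0,"turn":0},{"grip":0.47,"tx":1.33,"ty":0,"tz":0,"turn":0},{"grip":0.2,"tx":1.33,"ty":0,"tz":0,"turn":0},{"grip":0.2,"tx":1.33,"ty":0,"tz":0,"turn":0},{"grip":0.2,"tx":1.33,"ty":0,"tz":0,"turn":0},{"grip":0.2,"tx":1.33,"ty":0,"tz":0,"turn":0},{"grip":0.2,"tx":1.33,"ty":0,"tz":0,"turn":0},{"grip":0.2,"tx":1.33,"ty":0,"tz":0,"turn":0}]' 25
python3 -c "
from h import *
plan((*SEAT[1],110,62.2))"
```

```text
clock: 2.32
eef_pos: [533.7, -182.8, 7.0]
eef_rot: [-0.268, 1.571, -0.404]
wrist_force: [-0.9, 0.7, 0.1]
finger_gap: 19.0
t 2.32 pos [ 533.7 -182.8    7. ] toolx [ 0. -0. -1.] jaw -7.8 q [-0.39  0.53  1.63 -0.    0.98 -0.26] F [-0.9  0.7  0.1] gap 19.0
(580.8, 122.0, 110, 62.2) tx -2.58 ty 7.71 tz 0.13 turn 3.33
```

```bash
python3 - <<'E'
from h import *
im=manip.camera("scene")["image"][100:250,180:380,::-1]
cv2.imwrite("pics/scene2.png",cv2.resize(im,None,fx=4,fy=4,interpolation=cv2.INTER_CUBIC))
E
```

```text
(no output)
```

View pics/scene2.png

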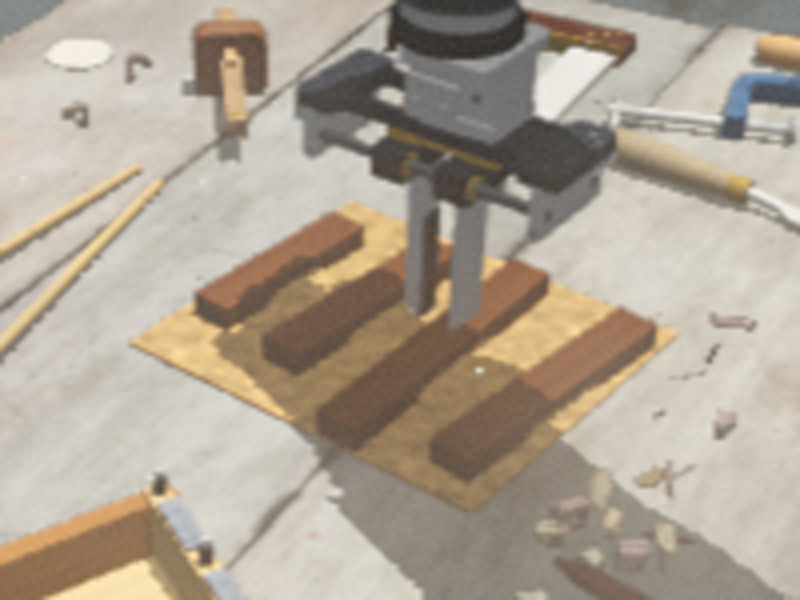

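```bash
python3 - <<'E'
from h import *
c=manip.camera("scene")
q=np.array([(548,270),(520,260),(318,405),(355,420)])/4+[180,100]
w=ray(c,q,22);print(w.round(1),w.mean(0).round(1))
s=manip.read_state(); M=R.from_euler("xyz",s["eef_rot"]).as_matrix(); p=s["eef_pos"]
for o in(-9.5,-15.5,9.5,15.5):
  for h in (0,15,60): print(o,h,((proj(c,p+M[:,2]*o-M[:,0]*h)-[180,100])*4).round(0))
print(p, [k for k in c])
t=manip.camera("top"); print(proj(t,[[533.5,-182.5,22],[534,-182,120]]), [k for k in t])
E
```

```text
[[ 503.7 -284.8   22. ]
 [ 524.3 -287.    22. ]
 [ 560.3  -84.6   22. ]
 [ 534.9  -82.5   22. ]] [ 530.8 -184.7   22. ]
-9.5 0 [[447. 360.]]
-9.5 15 [[448. 340.]]
-9.5 60 [[452. 278.]]
-15.5 0 [[455. 364.]]
-15.5 15 [[457. 344.]]
-15.5 60 [[460. 281.]]
9.5 0 [[422. 350.]]
9.5 15 [[422. 330.]]
9.5 60 [[425. 267.]]
15.5 0 [[414. 346.]]
15.5 15 [[414. 326.]]
15.5 60 [[417. 264.]]
[ 533.61576337 -182.74736622    6.9024967 ] ['image', 'fx', 'fy', 'cx', 'cy', 'eye', 'attitude']
[[312.75276569 200.54760928]
 [321.38164281 197.51506078]] ['image', 'fx', 'fy', 'cx', 'cy', 'eye', 'attitude']
```

```bash
python3 -m jog '[{"grip":0.47,"tx":0,"ty":0,"tz":0,"turn":0},{"grip":0.47,"tx":0,"ty":0,"tz":0,"turn":0},{"grip":0.47,"tx":0,"ty":0,"tz":0,"turn":0},{"grip":0.47,"tx":0,"ty":0,"tz":0,"turn":0},{"grip":0.47,"tx":0,"ty":0,"tz":0,"turn":0}]'
python3 - <<'E'
from h import *
c=manip.camera("scene");im=c["image"].copy()[:,:,::-1]
im=cv2.resize(im[130:210,240:340],None,fx=7,fy=7,interpolation=cv2.INTER_CUBIC)
s=manip.read_state(); M=R.from_euler("xyz",s["eef_rot"]).as_matrix(); p=s["eef_pos"];print(p,s["wrist_force"],s["finger_gap"])
for o in (-22,22):
  for h in (0,20,40):
    q=((proj(c,p+M[:,2]*o-M[:,0]*h)[0]-[239.5,129.5])*7).astype(int); cv2.circle(im,tuple(map(int,q)),4,(0,255-5*h,255),-1)
for a in [(531,-183.6,22),(544,-285,22),(518,-80,22)]:
    q=((proj(c,a)[0]-[239.5,129.5])*7).astype(int); cv2.circle(im,tuple(map(int,q)),4,(255,0,0),-1)
cv2.imwrite("pics/scene3.png",im)
E
```

```text
clock: 2.88
eef_pos: [533.6, -182.7, 6.8]
eef_rot: [2.48, 1.571, 2.344]
wrist_force: [0.1, -0.0, -0.4]
finger_gap: 43.6
[ 533.60265651 -182.77037693    6.82969453] [1.1354456  0.53658496 0.14591049] 44.04783051615077
```

View pics/scene3.png

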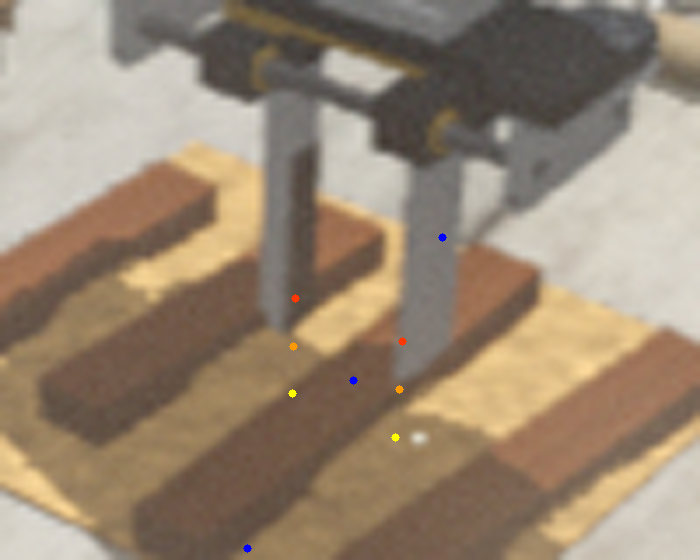

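```bash
python3 -m jog '[{"grip":0.47,"tx":0.1,"ty":0,"tz":0,"turn":0},{"grip":0.47,"tx":0.2,"ty":0,"tz":0,"turn":0},{"grip":0.47,"tx":0.3,"ty":0,"tz":0,"turn":0},{"grip":0.47,"tx":0.3,"ty":0,"tz":0,"turn":0}]'
python3 -m jog '[{"grip":0.47,"tx":0.05,"ty":0,"tz":0,"turn":0},{"grip":0.47,"tx":0.05,"ty":0,"tz":0,"turn":0},{"grip":0.47,"tx":0.05,"ty":0,"tz":0,"turn":0}]'
```

```text
clock: 3.27
eef_pos: [533.1, -182.5, -6.3]
eef_rot: [2.893, 1.569, 2.756]
wrist_force: [-0.6, -0.1, 0.3]
finger_gap: 43.8
clock: 3.52
eef_pos: [533.6, -182.8, -7.2]
eef_rot: [2.382, 1.571, 2.246]
wrist_force: [-0.2, -0.7, 0.4]
finger_gap: 43.8
```

```bash
for i in 1 2; do python3 -m jog '[{"grip":0.47,"tx":0.1,"ty":0,"tz":0,"turn":0},{"grip":0.47,"tx":0.1,"ty":0,"tz":0,"turn":0},{"grip":0.47,"tx":0.1,"ty":0,"tz":0,"turn":0}]' | grep -v rot; done
python3 - <<'E'
from h import *
c=manip.camera("scene");im=c["image"].copy()[:,:,::-1]
im=cv2.resize(im[130:210,240:340],None,fx=7,fy=7,interpolation=cv2.INTER_CUBIC)
cv2.imwrite("pics/scene4.png",im)
E
```

```text
clock: 3.77
eef_pos: [533.5, -182.7, -11.4]
wrist_force: [0.3, -0.9, -0.0]
finger_gap: 44.6
clock: 4.02
eef_pos: [533.5, -182.7, -15.4]
wrist_force: [0.0, 0.2, 0.2]
finger_gap: 44.6
```

View pics/scene4.png

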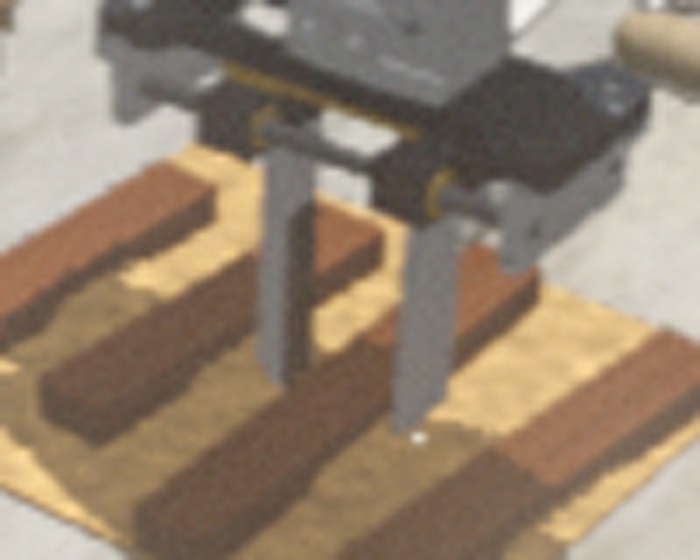

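```bash
python3 -m jog '[{"grip":0.47,"tx":0.04,"ty":0,"tz":0,"turn":0},{"grip":0.25,"tx":0.04,"ty":0,"tz":0,"turn":0},{"grip":0.25,"tx":0.04,"ty":0,"tz":0,"turn":0},{"grip":0.25,"tx":0.04,"ty":0,"tz":0,"turn":0},{"grip":0.25,"tx":0.04,"ty":0,"tz":0,"turn":0},{"grip":0.25,"tx":0.04,"ty":0,"tz":0,"turn":0},{"grip":0.25,"tx":0.04,"ty":0,"tz":0,"turn":0}]' 30
python3 -c "
from h import *
plan((*SEAT[1],85,62.2))"
```

```text
clock: 4.65
eef_pos: [533.6, -182.8, -16.8]
eef_rot: [2.197, 1.571, 2.06]
wrist_force: [0.2, -0.1, 0.1]
finger_gap: 29.6
t 4.65 pos [ 533.6 -182.8  -16.8] toolx [-0.  0. -1.] jaw -7.8 q [-0.39  0.56  1.64  0.    0.94 -0.26] F [ 0.2 -0.1  0.1] gap 29.6
(580.8, 122.0, 85, 62.2) tx -2.54 ty 7.71 tz 0.13 turn 3.33
```

```bash
python3 -m jog '[{"grip":0.25,"tx":-0.5,"ty":0,"tz":0,"turn":0},{"grip":0.25,"tx":-1.5,"ty":0,"tz":0,"turn":0},{"grip":0.25,"tx":-2.5,"ty":0,"tz":0,"turn":0},{"grip":0.25,"tx":-2.54,"ty":1,"tz":0,"turn":0.5},{"grip":0.25,"tx":-2.54,"ty":2,"tz":0.05,"turn":1},{"grip":0.25,"tx":-2.54,"ty":3,"tz":0.1,"turn":1.5},{"grip":0.25,"tx":-2.54,"ty":4,"tz":0.13,"turn":2},{"grip":0.25,"tx":-2.54,"ty":5,"tz":0.13,"turn":2.5},{"grip":0.25,"tx":-2.54,"ty":6,"tz":0.13,"turn":3},{"grip":0.25,"tx":-2.54,"ty":7,"tz":0.13,"turn":3.33},{"grip":0.25,"tx":-2.54,"ty":7.71,"tz":0.13,"turn":3.33},{"grip":0.25,"tx":-2.54,"ty":7.71,"tz":0.13,"turn":3.33}]'
python3 -m jog '[{"grip":0.25,"tx":0,"ty":0,"tz":0,"turn":0},{"grip":0.25,"tx":0,"ty":0,"tz":0,"turn":0}]' | tail -1
python3 - <<'E'
from h import *
plan((*SEAT[1],45,62.2),(*SEAT[1],32.5,62.2))
a=manip.camera("scene");b=manip.camera("top")
cv2.imwrite("pics/m5.png",np.vstack([cv2.resize(a["image"][150:350,130:310,::-1],(540,600))[:300],cv2.resize(b["image"][100:285,90:290,::-1],(540,300))]))
cv2.imwrite("pics/m5.png",np.hstack([cv2.resize(a["image"][150:350,130:310,::-1],None,fx=2.2,fy=2.2),cv2.resize(b["image"][100:300,90:270,::-1],None,fx=2.2,fy=2.2)]))
E
```

```text
clock: 5.65
eef_pos: [580.6, 126.9, 84.7]
eef_rot: [1.957, 1.57, 1.477]
wrist_force: [-0.3, 0.8, -2.3]
finger_gap: 30.1
finger_gap: 29.7
t 5.82 pos [580.5 121.6  84.6] toolx [-0. -0. -1.] jaw -27.8 q [ 0.14  0.48  1.49 -0.    1.17  0.63] F [ 0.  -0.5 -0.4] gap 29.7
(580.8, 122.0, 45, 62.2) tx 0.99 ty 0.01 tz 0.00 turn 0.00
(580.8, 122.0, 32.5, 62.2) tx 1.30 ty 0.01 tz 0.00 turn 0.00
```

View pics/m5.png

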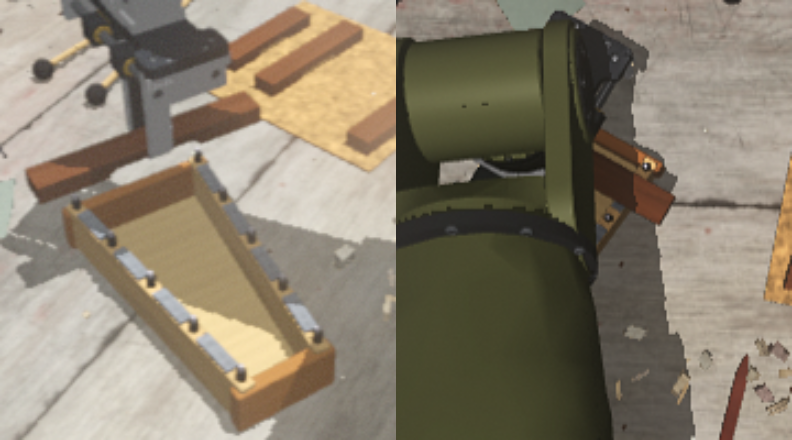

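```bash
python3 - <<'E'
from h import *
a=manip.camera("scene")
s=manip.read_state();p=s["eef_pos"];u=np.array([np.cos(np.radians(62.2)),np.sin(np.radians(62.2)),0]);n=np.array([u[1],-u[0],0])
im=cv2.resize(a["image"][180:260,130:260,::-1],None,fx=6,fy=6,interpolation=cv2.INTER_CUBIC)
for i in(-1,1):
  for j in(-1,1):
    for z in (105.4,123.4):
      P=np.array([p[0],p[1],z])+u*105*i+n*15*j
      q=(proj(a,P)[0]-[129.6,179.6])*6; cv2.circle(im,(int(q[0]),int(q[1])),3,(0,255,255),-1)
cv2.imwrite("pics/m6.png",im)
E
```

```text
(no output)
```

View pics/m6.png

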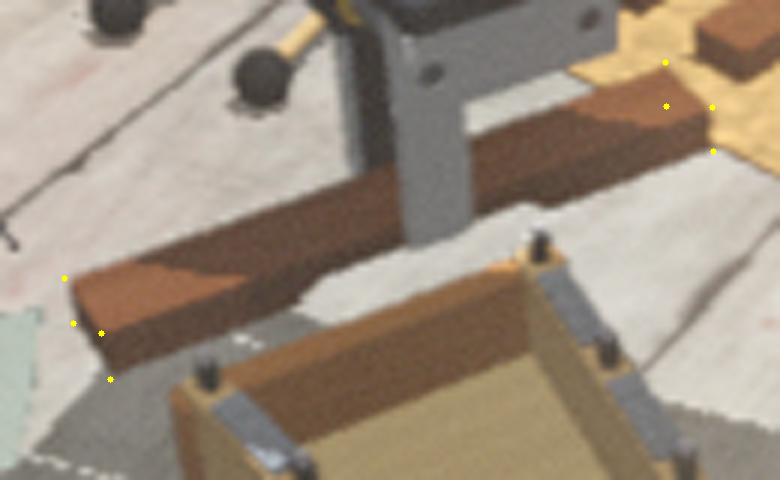

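```bash
python3 -m jog '[{"grip":0.25,"tx":0.5,"ty":0.01,"tz":0,"turn":0},{"grip":0.25,"tx":0.9,"ty":0.01,"tz":0,"turn":0},{"grip":0.25,"tx":1.1,"ty":0.01,"tz":0,"turn":0},{"grip":0.25,"tx":1.2,"ty":0.01,"tz":0,"turn":0},{"grip":0.25,"tx":1.28,"ty":0.01,"tz":0,"turn":0},{"grip":0.25,"tx":1.3,"ty":0.01,"tz":0,"turn":0},{"grip":0.25,"tx":1.3,"ty":0.01,"tz":0,"turn":0},{"grip":0.25,"tx":1.3,"ty":0.01,"tz":0,"turn":0}]'
```

```text
clock: 6.63
eef_pos: [581.2, 122.4, 33.6]
eef_rot: [0.631, 1.57, 0.146]
wrist_force: [0.1, -0.2, -1.4]
finger_gap: 29.6
```

```bash
python3 -m jog '[{"grip":0.25,"tx":0.02,"ty":0,"tz":0,"turn":0},{"grip":0.25,"tx":0.02,"ty":0,"tz":0,"turn":0},{"grip":0.25,"tx":0.02,"ty":0,"tz":0,"turn":0}]'
python3 -m jog '[{"grip":0.46,"tx":0,"ty":0,"tz":0,"turn":0},{"grip":0.46,"tx":0,"ty":0,"tz":0,"turn":0},{"grip":0.46,"tx":0,"ty":0,"tz":0,"turn":0},{"grip":0.46,"tx":0,"ty":0,"tz":0,"turn":0},{"grip":0.46,"tx":-0.5,"ty":0,"tz":0,"turn":0},{"grip":0.46,"tx":-1.3,"ty":0,"tz":0,"turn":0},{"grip":0.46,"tx":-1.5,"ty":0,"tz":0,"turn":0},{"grip":0.46,"tx":-1.5,"ty":0,"tz":0,"turn":0},{"grip":0.46,"tx":-1.5,"ty":0,"tz":0,"turn":0}]'
python3 -c "
from h import *
plan((459.4,-175.7,80,76.7),(459.4,-175.7,-16.5,76.7))"
```

```text
clock: 6.88
eef_pos: [580.9, 122.5, 32.2]
eef_rot: [0.775, 1.571, 0.29]
wrist_force: [0.3, 0.2, -0.8]
finger_gap: 29.7
clock: 7.63
eef_pos: [580.8, 122.4, 91.8]
eef_rot: [0.641, 1.571, 0.156]
wrist_force: [-0.2, 1.0, 0.2]
finger_gap: 43.1
t 7.63 pos [580.8 122.4  91.8] toolx [ 0.  0. -1.] jaw -27.8 q [0.15 0.48 1.49 0.   1.18 0.63] F [-0.2  1.   0.2] gap 43.1
(459.4, -175.7, 80, 76.7) tx 0.29 ty -8.01 tz 0.79 turn -2.41
(459.4, -175.7, -16.5, 76.7) tx 2.71 ty -8.01 tz 0.79 turn -2.41
```

```bash
python3 -m jog '[{"grip":0.47,"tx":0,"ty":-1,"tz":0.1,"turn":-0.4},{"grip":0.47,"tx":0,"ty":-2,"tz":0.2,"turn":-0.8},{"grip":0.47,"tx":0,"ty":-3,"tz":0.3,"turn":-1.2},{"grip":0.47,"tx":0.1,"ty":-4,"tz":0.4,"turn":-1.6},{"grip":0.47,"tx":0.2,"ty":-5,"tz":0.5,"turn":-2},{"grip":0.47,"tx":0.29,"ty":-6,"tz":0.6,"turn":-2.2},{"grip":0.47,"tx":0.5,"ty":-7,"tz":0.7,"turn":-2.41},{"grip":0.47,"tx":0.7,"ty":-7.7,"tz":0.79,"turn":-2.41},{"grip":0.47,"tx":1,"ty":-8.01,"tz":0.79,"turn":-2.41},{"grip":0.47,"tx":1.2,"ty":-8.01,"tz":0.79,"turn":-2.41},{"grip":0.47,"tx":1.2,"ty":-8.01,"tz":0.79,"turn":-2.41},{"grip":0.47,"tx":1.2,"ty":-8.01,"tz":0.79,"turn":-2.41}]'
python3 - <<'E'
from h import *
plan((459.4,-175.7,-16.5,76.7))
a=manip.camera("scene")
cv2.imwrite("pics/m7.png",cv2.resize(a["image"][110:350,140:360,::-1],None,fx=2.5,fy=2.5,interpolation=cv2.INTER_CUBIC))
plan((459.4,-175.7,-16.5,76.7))
E
```

```text
clock: 8.63
eef_pos: [459.3, -174.8, 43.3]
eef_rot: [2.865, 1.569, 2.632]
wrist_force: [0.4, 0.3, 0.6]
finger_gap: 44.0
t 8.63 pos [ 459.3 -174.8   43.3] toolx [-0.002  0.001 -1.   ] jaw -13.3 q [-0.44  0.33  1.82  0.    0.99 -0.21] F [0.4 0.3 0.6] gap 44.0
(459.4, -175.7, -16.5, 76.7) tx 1.49 ty -0.02 tz 0.01 turn -0.00
t 8.68 pos [ 459.7 -174.8   43.9] toolx [-0.001  0.    -1.   ] jaw -13.3 q [-0.44  0.33  1.82  0.    0.99 -0.21] F [-0.1  0.2  0.8] gap 44.1
(459.4, -175.7, -16.5, 76.7) tx 1.51 ty -0.02 tz -0.00 turn 0.00
```

View pics/m7.png

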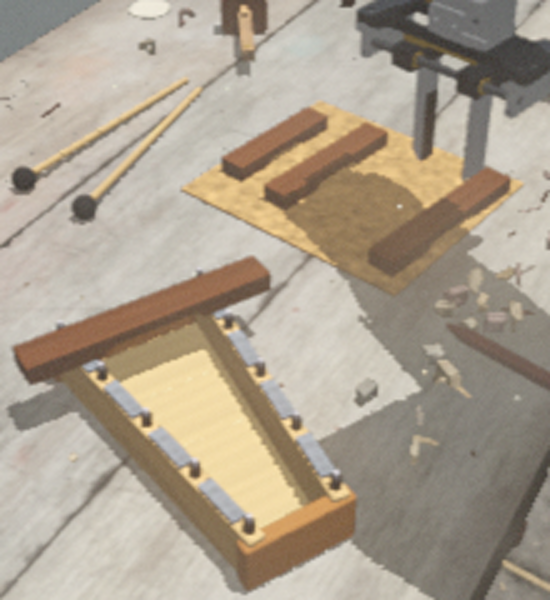

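```bash
python3 -m jog '[{"grip":0.47,"tx":0.6,"ty":0,"tz":0,"turn":0},{"grip":0.47,"tx":1.1,"ty":-0.01,"tz":0,"turn":0},{"grip":0.47,"tx":1.4,"ty":-0.02,"tz":0,"turn":0},{"grip":0.47,"tx":1.5,"ty":-0.02,"tz":0,"turn":0},{"grip":0.47,"tx":1.5,"ty":-0.02,"tz":0,"turn":0},{"grip":0.25,"tx":1.5,"ty":-0.02,"tz":0,"turn":0},{"grip":0.25,"tx":1.5,"ty":-0.02,"tz":0,"turn":0},{"grip":0.25,"tx":1.5,"ty":-0.02,"tz":0,"turn":0},{"grip":0.25,"tx":1.5,"ty":-0.02,"tz":0,"turn":0},{"grip":0.25,"tx":1.5,"ty":-0.02,"tz":0,"turn":0},{"grip":0.25,"tx":1.5,"ty":-0.02,"tz":0,"turn":0}]' 30
python3 -c "
from h import *
plan((*SEAT[2],85,62.2))"
```

```text
clock: 9.6
eef_pos: [459.8, -176.6, -15.0]
eef_rot: [0.01, 1.569, -0.222]
wrist_force: [-0.6, 2.9, 7.7]
finger_gap: 29.4
t 9.6 pos [ 459.8 -176.6  -15. ] toolx [ 0.001 -0.    -1.   ] jaw -13.3 q [-0.44  0.43  1.85  0.    0.86 -0.21] F [-0.6  2.9  7.7] gap 29.4
(527.7, 150.0, 85, 62.2) tx -2.50 ty 8.34 tz -0.23 turn 2.41
```

```bash
python3 -m jog '[{"grip":0.25,"tx":-0.5,"ty":0,"tz":0,"turn":0},{"grip":0.25,"tx":-1.5,"ty":0,"tz":0,"turn":0},{"grip":0.25,"tx":-2.5,"ty":0,"tz":0,"turn":0},{"grip":0.25,"tx":-2.5,"ty":1,"tz":0,"turn":0.4},{"grip":0.25,"tx":-2.5,"ty":2,"tz":-0.05,"turn":0.8},{"grip":0.25,"tx":-2.5,"ty":3,"tz":-0.1,"turn":1.2},{"grip":0.25,"tx":-2.5,"ty":4,"tz":-0.13,"turn":1.6},{"grip":0.25,"tx":-2.5,"ty":5,"tz":-0.17,"turn":2},{"grip":0.25,"tx":-2.5,"ty":6,"tz":-0.2,"turn":2.3},{"grip":0.25,"tx":-2.5,"ty":7,"tz":-0.23,"turn":2.41},{"grip":0.25,"tx":-2.5,"ty":8,"tz":-0.23,"turn":2.41},{"grip":0.25,"tx":-2.5,"ty":8.34,"tz":-0.23,"turn":2.41}]'
python3 -m jog '[{"grip":0.25,"tx":0,"ty":0,"tz":0,"turn":0},{"grip":0.25,"tx":0,"ty":0,"tz":0,"turn":0},{"grip":0.25,"tx":0,"ty":0,"tz":0,"turn":0}]' | tail -1
cat >> h.py <<'E'
def overlay(L,zb,name,fx=5,a=62.2,xy=None):
    c=manip.camera("scene");s=manip.read_state();p=s["eef_pos"] if xy is None else np.array([*xy,0])
    u=np.array([np.cos(np.radians(a)),np.sin(np.radians(a)),0]);n=np.array([u[1],-u[0],0])
    Q=np.array([proj(c,np.array([p[0],p[1],z])+u*L/2*i+n*15*j)[0] for i in(-1,1) for j in(-1,1) for z in(zb,zb+18)])
    o=Q.min(0).astype(int)-12; e=Q.max(0).astype(int)+12
    im=cv2.resize(c["image"][o[1]:e[1],o[0]:e[0],::-1],None,fx=fx,fy=fx,interpolation=cv2.INTER_CUBIC)
    for q in (Q-o+.5)*fx: cv2.circle(im,(int(q[0]),int(q[1])),3,(0,255,255),-1)
    cv2.imwrite("pics/"+name,im[:600,:800])
E
python3 - <<'E'
from h import *
plan((*SEAT[2],34.2,62.2))
overlay(185,manip.read_state()["eef_pos"][2]+19.5,"m8.png")
E
```

```text
clock: 10.6
eef_pos: [527.5, 154.5, 84.4]
eef_rot: [1.225, 1.57, 0.742]
wrist_force: [-0.2, -0.1, -2.1]
finger_gap: 29.9
finger_gap: 29.6
t 10.85 pos [527.  149.2  84. ] toolx [-0. -0. -1.] jaw -27.8 q [ 0.21  0.39  1.63 -0.    1.12  0.69] F [-1.   0.3 -1.1] gap 29.6
(527.7, 150.0, 34.2, 62.2) tx 1.25 ty 0.03 tz 0.01 turn -0.00
```

View pics/m8.png

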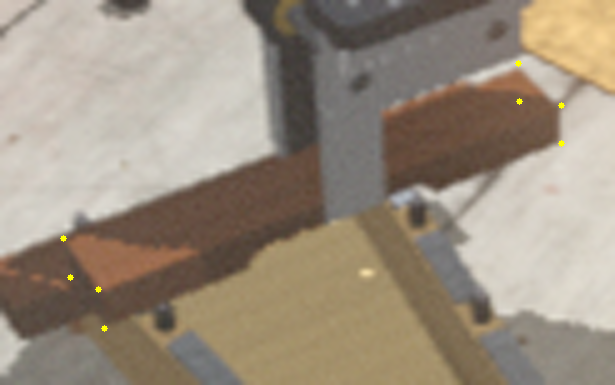

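```bash
python3 -m jog '[{"grip":0.25,"tx":0.5,"ty":0.03,"tz":0,"turn":0},{"grip":0.25,"tx":0.9,"ty":0.03,"tz":0,"turn":0},{"grip":0.25,"tx":1.1,"ty":0.03,"tz":0,"turn":0},{"grip":0.25,"tx":1.2,"ty":0.03,"tz":0,"turn":0},{"grip":0.25,"tx":1.25,"ty":0.03,"tz":0,"turn":0},{"grip":0.25,"tx":1.25,"ty":0.03,"tz":0,"turn":0},{"grip":0.25,"tx":1.25,"ty":0.03,"tz":0,"turn":0},{"grip":0.25,"tx":1.25,"ty":0.03,"tz":0,"turn":0},{"grip":0.25,"tx":1.25,"ty":0.03,"tz":0,"turn":0}]'
```

```text
clock: 11.65
eef_pos: [528.0, 151.3, 34.5]
eef_rot: [0.701, 1.57, 0.216]
wrist_force: [0.6, 0.4, -1.6]
finger_gap: 29.4
```

```bash
python3 -m jog '[{"grip":0.25,"tx":0.03,"ty":-0.02,"tz":0,"turn":0},{"grip":0.25,"tx":0.03,"ty":-0.02,"tz":0,"turn":0},{"grip":0.25,"tx":0.03,"ty":-0.02,"tz":0,"turn":0}]'

```

```text
clock: 11.9
eef_pos: [527.9, 151.1, 34.0]
eef_rot: [0.983, 1.569, 0.499]
wrist_force: [-2.2, 1.5, 7.8]
finger_gap: 29.5
```

```bash
python3 -m jog '[{"grip":0.46,"tx":0,"ty":0,"tz":0,"turn":0},{"grip":0.46,"tx":0,"ty":0,"tz":0,"turn":0},{"grip":0.46,"tx":0,"ty":0,"tz":0,"turn":0},{"grip":0.46,"tx":0,"ty":0,"tz":0,"turn":0},{"grip":0.46,"tx":-0.5,"ty":0,"tz":0,"turn":0},{"grip":0.46,"tx":-1.3,"ty":0,"tz":0,"turn":0},{"grip":0.46,"tx":-1.5,"ty":0,"tz":0,"turn":0},{"grip":0.46,"tx":-1.5,"ty":0,"tz":0,"turn":0},{"grip":0.46,"tx":-1.5,"ty":0,"tz":0,"turn":0}]'
python3 -c "
from h import *
plan((597.2,-203.3,45,77.8))"
```

```text
clock: 12.65
eef_pos: [527.3, 150.5, 92.4]
eef_rot: [0.193, 1.571, -0.292]
wrist_force: [0.2, 0.5, -1.5]
finger_gap: 43.2
t 12.65 pos [527.3 150.5  92.4] toolx [ 0. -0. -1.] jaw -27.8 q [ 0.21  0.38  1.62 -0.    1.14  0.7 ] F [ 0.2  0.5 -1.5] gap 43.2
(597.2, -203.3, 45, 77.8) tx 1.19 ty -7.01 tz 5.67 turn -2.60
```

```bash
python3 -m jog '[{"grip":0.47,"tx":0,"ty":-0.7,"tz":0.57,"turn":-0.3},{"grip":0.47,"tx":0,"ty":-1.4,"tz":1.13,"turn":-0.6},{"grip":0.47,"tx":0,"ty":-2.1,"tz":1.7,"turn":-0.9},{"grip":0.47,"tx":0,"ty":-2.8,"tz":2.27,"turn":-1.2},{"grip":0.47,"tx":0,"ty":-3.5,"tz":2.84,"turn":-1.5},{"grip":0.47,"tx":0,"ty":-4.2,"tz":3.4,"turn":-1.8},{"grip":0.47,"tx":0.2,"ty":-4.9,"tz":3.97,"turn":-2.1},{"grip":0.47,"tx":0.4,"ty":-5.6,"tz":4.54,"turn":-2.4},{"grip":0.47,"tx":0.6,"ty":-6.3,"tz":5.1,"turn":-2.6},{"grip":0.47,"tx":0.8,"ty":-7.01,"tz":5.67,"turn":-2.6},{"grip":0.47,"tx":1.1,"ty":-7.01,"tz":5.67,"turn":-2.6},{"grip":0.47,"tx":1.19,"ty":-7.01,"tz":5.67,"turn":-2.6}]'
python3 -m jog '[{"grip":0.47,"tx":0,"ty":0,"tz":0,"turn":0},{"grip":0.47,"tx":0,"ty":0,"tz":0,"turn":0}]' | tail -1
python3 -c "
from h import *
plan((597.2,-203.3,-14.5,77.8))"
```

```text
clock: 13.65
eef_pos: [595.6, -204.2, 41.3]
eef_rot: [2.963, 1.566, 2.748]
wrist_force: [-1.3, 0.1, -0.6]
finger_gap: 43.9
finger_gap: 44.1
t 13.82 pos [ 597.  -202.    44.7] toolx [-0.001  0.001 -1.   ] jaw -12.1 q [-0.38  0.61  1.4   0.    1.13 -0.17] F [-0.6  0.1  0.5] gap 44.1
(597.2, -203.3, -14.5, 77.8) tx 1.48 ty -0.03 tz 0.01 turn 0.01
```

```bash
python3 -m jog '[{"grip":0.47,"tx":0.6,"ty":0,"tz":0,"turn":0},{"grip":0.47,"tx":1.1,"ty":-0.02,"tz":0,"turn":0},{"grip":0.47,"tx":1.4,"ty":-0.02,"tz":0,"turn":0},{"grip":0.47,"tx":1.48,"ty":-0.02,"tz":0,"turn":0},{"grip":0.47,"tx":1.48,"ty":-0.02,"tz":0,"turn":0},{"grip":0.25,"tx":1.48,"ty":-0.02,"tz":0,"turn":0},{"grip":0.25,"tx":1.48,"ty":-0.02,"tz":0,"turn":0},{"grip":0.25,"tx":1.48,"ty":-0.02,"tz":0,"turn":0},{"grip":0.25,"tx":1.48,"ty":-0.02,"tz":0,"turn":0},{"grip":0.25,"tx":1.48,"ty":-0.02,"tz":0,"turn":0},{"grip":0.25,"tx":1.48,"ty":-0.02,"tz":0,"turn":0}]' 30
python3 -c "
from h import *
plan((*SEAT[3],85,62.2))"
```

```text
clock: 14.73
eef_pos: [597.8, -204.2, -12.7]
eef_rot: [-0.059, 1.569, -0.271]
wrist_force: [-0.5, 1.5, 6.5]
finger_gap: 29.4
t 14.73 pos [ 597.8 -204.2  -12.7] toolx [ 0.002 -0.    -1.   ] jaw -12.2 q [-0.39  0.68  1.43  0.    1.03 -0.17] F [-0.5  1.5  6.5] gap 29.4
(474.7, 178.0, 85, 62.2) tx -2.45 ty 8.69 tz -5.02 turn 2.60
```

```bash
python3 -m jog '[{"grip":0.25,"tx":-0.5,"ty":0,"tz":0,"turn":0},{"grip":0.25,"tx":-1.5,"ty":0,"tz":0,"turn":0},{"grip":0.25,"tx":-2.45,"ty":0.3,"tz":-0.2,"turn":0},{"grip":0.25,"tx":-2.45,"ty":1.1,"tz":-0.6,"turn":0.3},{"grip":0.25,"tx":-2.45,"ty":1.9,"tz":-1.1,"turn":0.6},{"grip":0.25,"tx":-2.45,"ty":2.7,"tz":-1.6,"turn":0.9},{"grip":0.25,"tx":-2.45,"ty":3.5,"tz":-2,"turn":1.2},{"grip":0.25,"tx":-2.45,"ty":4.3,"tz":-2.5,"turn":1.5},{"grip":0.25,"tx":-2.45,"ty":5.1,"tz":-2.9,"turn":1.8},{"grip":0.25,"tx":-2.45,"ty":5.9,"tz":-3.4,"turn":2.1},{"grip":0.25,"tx":-2.45,"ty":6.7,"tz":-3.9,"turn":2.4},{"grip":0.25,"tx":-2.45,"ty":7.5,"tz":-4.3,"turn":2.6}]' | head -2
python3 -c "
from h import *
plan((*SEAT[3],85,62.2))"
```

```text
clock: 15.73
eef_pos: [491.2, 127.1, 84.4]
t 15.73 pos [491.2 127.1  84.4] toolx [ 0.  0. -1.] jaw -27.9 q [ 0.18  0.31  1.74 -0.    1.09  0.67] F [ 0.8  0.3 -0.6] gap 29.6
(474.7, 178.0, 85, 62.2) tx -0.01 ty 0.93 tz -0.96 turn -0.02
```

```bash
python3 -m jog '[{"grip":0.25,"tx":0,"ty":0.5,"tz":-0.5,"turn":0},{"grip":0.25,"tx":0,"ty":0.93,"tz":-0.96,"turn":0},{"grip":0.25,"tx":0,"ty":0.93,"tz":-0.96,"turn":0},{"grip":0.25,"tx":0,"ty":0.93,"tz":-0.96,"turn":0},{"grip":0.25,"tx":0,"ty":0.93,"tz":-0.96,"turn":0}]' | head -1
python3 - <<'E'
from h import *
plan((*SEAT[3],36.3,62.2))
overlay(160,manip.read_state()["eef_pos"][2]+17,"m9.png")
E
```

```text
clock: 16.15
t 16.15 pos [475.9 175.9  84.2] toolx [ 0. -0. -1.] jaw -27.8 q [ 0.28  0.31  1.74 -0.    1.09  0.77] F [ 0.3 -0.  -1.7] gap 30.0
(474.7, 178.0, 36.3, 62.2) tx 1.20 ty 0.03 tz -0.05 turn 0.00
```

View pics/m9.png

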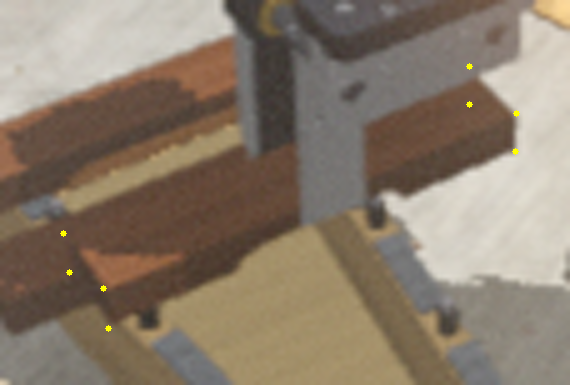

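```bash
python3 -m jog '[{"grip":0.25,"tx":0.5,"ty":0.02,"tz":-0.04,"turn":0},{"grip":0.25,"tx":0.9,"ty":0.02,"tz":-0.04,"turn":0},{"grip":0.25,"tx":1.1,"ty":0.02,"tz":-0.04,"turn":0},{"grip":0.25,"tx":1.15,"ty":0.02,"tz":-0.04,"turn":0},{"grip":0.25,"tx":1.2,"ty":0.02,"tz":-0.04,"turn":0},{"grip":0.25,"tx":1.2,"ty":0.02,"tz":-0.04,"turn":0},{"grip":0.25,"tx":1.2,"ty":0.02,"tz":-0.04,"turn":0},{"grip":0.25,"tx":1.2,"ty":0.02,"tz":-0.04,"turn":0},{"grip":0.25,"tx":1.2,"ty":0.02,"tz":-0.04,"turn":0}]'
```

```text
clock: 16.95
eef_pos: [475.0, 177.8, 36.5]
eef_rot: [0.777, 1.57, 0.292]
wrist_force: [-1.0, -0.9, -1.2]
finger_gap: 29.3
```

```bash
python3 -m jog '[{"grip":0.25,"tx":0.03,"ty":0,"tz":0,"turn":0},{"grip":0.25,"tx":0.03,"ty":0,"tz":0,"turn":0},{"grip":0.25,"tx":0.03,"ty":0,"tz":0,"turn":0}]'

```

```text
clock: 17.2
eef_pos: [475.1, 177.9, 36.2]
eef_rot: [0.717, 1.57, 0.232]
wrist_force: [-5.5, -2.4, 15.1]
finger_gap: 29.6
```

Contact (15 N). Release and go for D.

```bash
python3 -m jog '[{"grip":0.46,"tx":0,"ty":0,"tz":0,"turn":0},{"grip":0.46,"tx":0,"ty":0,"tz":0,"turn":0},{"grip":0.46,"tx":0,"ty":0,"tz":0,"turn":0},{"grip":0.46,"tx":0,"ty":0,"tz":0,"turn":0},{"grip":0.46,"tx":-0.5,"ty":0,"tz":0,"turn":0},{"grip":0.46,"tx":-1.3,"ty":0,"tz":0,"turn":0},{"grip":0.46,"tx":-1.5,"ty":0,"tz":0,"turn":0},{"grip":0.46,"tx":-1.5,"ty":0,"tz":0,"turn":0},{"grip":0.46,"tx":-1.5,"ty":0,"tz":0,"turn":0}]'
python3 -c "
from h import *
plan((662.8,-212.9,45,78.2))"
```

```text
clock: 17.95
eef_pos: [474.6, 177.8, 94.5]
eef_rot: [0.741, 1.57, 0.256]
wrist_force: [0.1, -0.5, -0.4]
finger_gap: 43.1
t 17.95 pos [474.6 177.8  94.5] toolx [ 0.  0. -1.] jaw -27.8 q [ 0.29  0.29  1.74 -0.    1.11  0.77] F [ 0.1 -0.5 -0.4] gap 43.1
(662.8, -212.9, 45, 78.2) tx 1.24 ty -6.45 tz 8.72 turn -2.67
```

```bash
python3 -m jog '[{"grip":0.47,"tx":0,"ty":-0.5,"tz":0.7,"turn":-0.3},{"grip":0.47,"tx":0,"ty":-1.05,"tz":1.45,"turn":-0.6},{"grip":0.47,"tx":0,"ty":-1.6,"tz":2.2,"turn":-0.9},{"grip":0.47,"tx":0,"ty":-2.15,"tz":2.9,"turn":-1.2},{"grip":0.47,"tx":0,"ty":-2.7,"tz":3.65,"turn":-1.5},{"grip":0.47,"tx":0,"ty":-3.2,"tz":4.35,"turn":-1.8},{"grip":0.47,"tx":0,"ty":-3.8,"tz":5.1,"turn":-2.1},{"grip":0.47,"tx":0.2,"ty":-4.35,"tz":5.85,"turn":-2.4},{"grip":0.47,"tx":0.4,"ty":-4.9,"tz":6.6,"turn":-2.67},{"grip":0.47,"tx":0.6,"ty":-5.4,"tz":7.3,"turn":-2.67},{"grip":0.47,"tx":0.8,"ty":-5.9,"tz":8,"turn":-2.67},{"grip":0.47,"tx":1,"ty":-6.45,"tz":8.72,"turn":-2.67}]' | head -2
python3 -m jog '[{"grip":0.47,"tx":0,"ty":0,"tz":0,"turn":0},{"grip":0.47,"tx":0,"ty":0,"tz":0,"turn":0},{"grip":0.47,"tx":0,"ty":0,"tz":0,"turn":0}]' | head -1
python3 -c "
from h import *
plan((662.8,-212.9,-12.5,78.2))"
```

```text
clock: 18.95
eef_pos: [662.7, -214.2, 52.1]
clock: 19.2
t 19.2 pos [ 662.3 -212.5   53.2] toolx [-0.002  0.001 -1.   ] jaw -11.8 q [-0.36  0.74  1.16  0.    1.24 -0.16] F [ 0.1 -0.3  0.7] gap 44.5
(662.8, -212.9, -12.5, 78.2) tx 1.64 ty -0.01 tz 0.02 turn 0.00
```

```bash
python3 -m jog '[{"grip":0.47,"tx":0.6,"ty":0,"tz":0,"turn":0},{"grip":0.47,"tx":1.1,"ty":-0.01,"tz":0.02,"turn":0},{"grip":0.47,"tx":1.4,"ty":-0.01,"tz":0.02,"turn":0},{"grip":0.47,"tx":1.55,"ty":-0.01,"tz":0.02,"turn":0},{"grip":0.47,"tx":1.6,"ty":-0.01,"tz":0.02,"turn":0},{"grip":0.47,"tx":1.6,"ty":-0.01,"tz":0.02,"turn":0},{"grip":0.25,"tx":1.6,"ty":-0.01,"tz":0.02,"turn":0},{"grip":0.25,"tx":1.6,"ty":-0.01,"tz":0.02,"turn":0},{"grip":0.25,"tx":1.6,"ty":-0.01,"tz":0.02,"turn":0},{"grip":0.25,"tx":1.6,"ty":-0.01,"tz":0.02,"turn":0},{"grip":0.25,"tx":1.6,"ty":-0.01,"tz":0.02,"turn":0},{"grip":0.25,"tx":1.6,"ty":-0.01,"tz":0.02,"turn":0}]' 30
python3 -c "
from h import *
plan((*SEAT[4],85,62.2))"
```

```text
clock: 20.2
eef_pos: [664.1, -213.8, -8.1]
eef_rot: [-0.105, 1.569, -0.31]
wrist_force: [-1.0, 1.5, 7.1]
finger_gap: 28.9
t 20.2 pos [ 664.1 -213.8   -8.1] toolx [ 0.001 -0.    -1.   ] jaw -11.8 q [-0.36  0.81  1.19  0.    1.14 -0.16] F [-1.   1.5  7.1] gap 28.9
(421.6, 206.0, 85, 62.2) tx -2.34 ty 9.04 tz -8.07 turn 2.67
```

```bash
python3 -m jog '[{"grip":0.25,"tx":-0.5,"ty":0,"tz":0,"turn":0},{"grip":0.25,"tx":-1.5,"ty":0,"tz":0,"turn":0},{"grip":0.25,"tx":-2.34,"ty":0.2,"tz":-0.2,"turn":0},{"grip":0.25,"tx":-2.34,"ty":0.9,"tz":-0.8,"turn":0.3},{"grip":0.25,"tx":-2.34,"ty":1.6,"tz":-1.45,"turn":0.6},{"grip":0.25,"tx":-2.34,"ty":2.3,"tz":-2.05,"turn":0.9},{"grip":0.25,"tx":-2.34,"ty":3,"tz":-2.7,"turn":1.2},{"grip":0.25,"tx":-2.34,"ty":3.7,"tz":-3.3,"turn":1.5},{"grip":0.25,"tx":-2.34,"ty":4.4,"tz":-3.95,"turn":1.8},{"grip":0.25,"tx":-2.34,"ty":5.1,"tz":-4.55,"turn":2.1},{"grip":0.25,"tx":-2.34,"ty":5.8,"tz":-5.2,"turn":2.4},{"grip":0.25,"tx":-2.34,"ty":6.5,"tz":-5.8,"turn":2.67}]' | head -2
python3 -c "
from h import *
plan((*SEAT[4],85,62.2))"
```

```text
clock: 21.2
eef_pos: [488.2, 89.5, 84.6]
t 21.2 pos [488.2  89.5  84.6] toolx [ 0.  0. -1.] jaw -27.9 q [0.11 0.28 1.77 0.   1.08 0.59] F [ 0.3  0.6 -1.8] gap 29.0
(421.6, 206.0, 85, 62.2) tx -0.01 ty 1.79 tz -2.83 turn -0.02
```

```bash
python3 -m jog '[{"grip":0.25,"tx":0,"ty":0.5,"tz":-0.8,"turn":0},{"grip":0.25,"tx":0,"ty":1,"tz":-1.6,"turn":0},{"grip":0.25,"tx":0,"ty":1.4,"tz":-2.3,"turn":0},{"grip":0.25,"tx":0,"ty":1.79,"tz":-2.83,"turn":0},{"grip":0.25,"tx":0,"ty":1.79,"tz":-2.83,"turn":0},{"grip":0.25,"tx":0,"ty":1.79,"tz":-2.83,"turn":0},{"grip":0.25,"tx":0,"ty":1.79,"tz":-2.83,"turn":0},{"grip":0.25,"tx":0,"ty":1.79,"tz":-2.83,"turn":0}]' | head -1
python3 - <<'E'
from h import *
plan((*SEAT[4],42,62.2))
overlay(135,manip.read_state()["eef_pos"][2]+12,"m10.png")
E
```

```text
clock: 21.87
t 21.87 pos [423.3 203.6  84.5] toolx [ 0. -0. -1.] jaw -27.8 q [ 0.37  0.23  1.85 -0.    1.07  0.86] F [ 1.1  0.  -0.1] gap 29.1
(421.6, 206.0, 42, 62.2) tx 1.06 ty 0.03 tz -0.07 turn -0.01
```

View pics/m10.png

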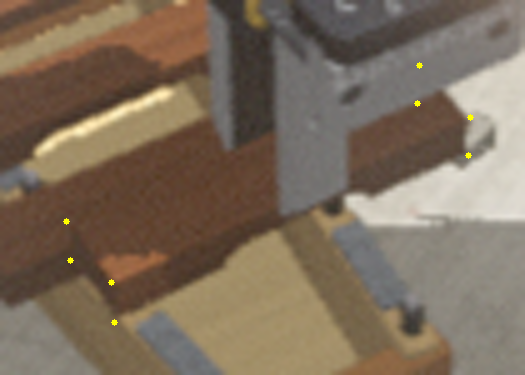

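```bash
python3 -m jog '[{"grip":0.25,"tx":0.4,"ty":0.03,"tz":-0.06,"turn":0},{"grip":0.25,"tx":0.8,"ty":0.03,"tz":-0.06,"turn":0},{"grip":0.25,"tx":0.95,"ty":0.03,"tz":-0.06,"turn":0},{"grip":0.25,"tx":1,"ty":0.03,"tz":-0.06,"turn":0},{"grip":0.25,"tx":1.03,"ty":0.03,"tz":-0.06,"turn":0},{"grip":0.25,"tx":1.03,"ty":0.03,"tz":-0.06,"turn":0},{"grip":0.25,"tx":1.03,"ty":0.03,"tz":-0.06,"turn":0},{"grip":0.25,"tx":1.03,"ty":0.03,"tz":-0.06,"turn":0}]'
python3 -m jog '[{"grip":0.25,"tx":0.03,"ty":0,"tz":0,"turn":0},{"grip":0.25,"tx":0.03,"ty":0,"tz":0,"turn":0},{"grip":0.25,"tx":0.03,"ty":0,"tz":0,"turn":0}]'
```

```text
clock: 22.58
eef_pos: [421.6, 206.6, 43.8]
eef_rot: [0.859, 1.57, 0.374]
wrist_force: [0.1, 0.6, -1.5]
finger_gap: 29.0
clock: 22.83
eef_pos: [421.3, 206.5, 42.1]
eef_rot: [0.779, 1.571, 0.294]
wrist_force: [0.1, -0.4, -0.8]
finger_gap: 28.8
```

```bash
python3 -m jog '[{"grip":0.25,"tx":0.03,"ty":0,"tz":0,"turn":0},{"grip":0.25,"tx":0.03,"ty":0,"tz":0,"turn":0},{"grip":0.25,"tx":0.03,"ty":0,"tz":0,"turn":0}]'
```

```text
clock: 23.08
eef_pos: [421.3, 206.5, 40.8]
eef_rot: [0.779, 1.571, 0.294]
wrist_force: [-0.2, 0.2, 0.4]
finger_gap: 28.7
```

```bash
python3 -m jog '[{"grip":0.25,"tx":0.01,"ty":0,"tz":0,"turn":0},{"grip":0.46,"tx":0.01,"ty":0,"tz":0,"turn":0},{"grip":0.46,"tx":0,"ty":0,"tz":0,"turn":0},{"grip":0.46,"tx":0,"ty":0,"tz":0,"turn":0},{"grip":0.46,"tx":0,"ty":0,"tz":0,"turn":0},{"grip":0.46,"tx":-0.5,"ty":0,"tz":0,"turn":0},{"grip":0.46,"tx":-1.3,"ty":0,"tz":0,"turn":0},{"grip":0.46,"tx":-2,"ty":0,"tz":0,"turn":0},{"grip":0.46,"tx":-2.5,"ty":0,"tz":0,"turn":0},{"grip":0.46,"tx":-2.5,"ty":0,"tz":0,"turn":0}]'
python3 -m jog '[{"grip":0.46,"tx":0,"ty":-1,"tz":0,"turn":0},{"grip":0.46,"tx":0,"ty":-2,"tz":0,"turn":0},{"grip":0.46,"tx":0,"ty":-3,"tz":0,"turn":0},{"grip":0.46,"tx":0,"ty":-4,"tz":0,"turn":0},{"grip":0.46,"tx":0,"ty":-5,"tz":0,"turn":0},{"grip":0.46,"tx":0,"ty":-6,"tz":0,"turn":0},{"grip":0.46,"tx":0,"ty":-7,"tz":0.5,"turn":0},{"grip":0.46,"tx":0,"ty":-8,"tz":1,"turn":0},{"grip":0.46,"tx":0,"ty":-9,"tz":1.5,"turn":0},{"grip":0.46,"tx":0,"ty":-10,"tz":2,"turn":0},{"grip":0.46,"tx":0,"ty":-10,"tz":2,"turn":0},{"grip":0.46,"tx":0,"ty":-10,"tz":2,"turn":0}]'
python3 - <<'E'
from h import *
b=manip.camera("top");a=manip.camera("scene")
for r in bars(b,71,(70,110,245,300)): print(r)
print(SEAT)
cv2.imwrite("pics/m11.png",np.hstack([cv2.resize(b["image"][125:285,75:230,::-1],(388,400),interpolation=cv2.INTER_CUBIC),cv2.resize(a["image"][190:350,135:290,::-1],(388,400),interpolation=cv2.INTER_CUBIC)]))
E
```

```text
clock: 23.92
eef_pos: [422.9, 207.2, 144.8]
eef_rot: [0.867, 1.565, 0.382]
wrist_force: [0.5, 1.0, 0.5]
finger_gap: 43.1
clock: 24.92
eef_pos: [304.9, -187.0, 140.2]
eef_rot: [-3.089, 1.57, 2.705]
wrist_force: [0.5, -0.6, -0.1]
finger_gap: 43.0
(503.3, 170.9, 152.5, 235.9, 224.4)
(680.2, 217.7, 99.0, 78.4, 55.0)
{1: (580.8, 122.0), 2: (527.7, 150.0), 3: (474.7, 178.0), 4: (421.6, 206.0)}
```

View pics/m11.png

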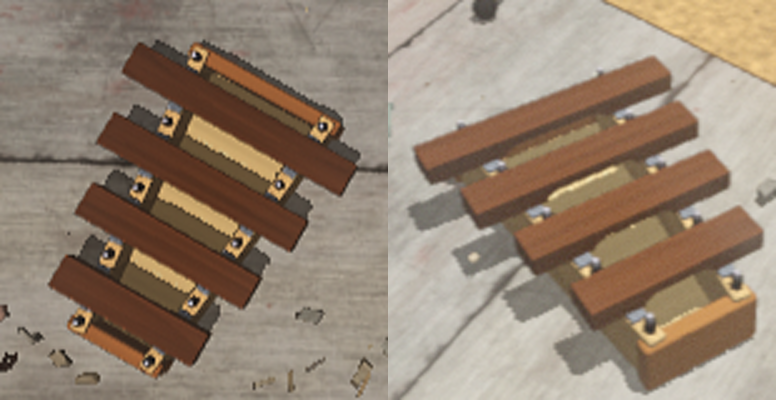

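```bash
python3 - <<'E'
from h import *
c=manip.camera("top");c["image"]=c["image"].copy();g=c["image"].astype(float)
m=(g[...,0]<1.5*g[...,1])|(g[...,0]<82)|(g[...,0]>135); c["image"][m]=255
d=np.array([-.8846,.4664])
for x,y,a,L,W in bars(c,71,(70,110,245,300)):
    e=np.array([x,y])-[501.2,164.0]; print((x,y,a,L,W),"along frame %.1f side %.1f"%(e@d,e@[-d[1],d[0]]))
E
```

```text
(421.4, 206.9, 62.2, 133.5, 28.8) along frame 90.6 side -0.7
(475.0, 177.9, 62.1, 158.2, 28.1) along frame 29.7 side -0.1
(528.3, 151.8, 62.3, 183.2, 28.1) along frame -29.7 side -1.8
(581.4, 123.5, 62.1, 207.7, 28.0) along frame -89.8 side -1.6
```

```bash
python3 -c "
from cell import manip
print(manip.sign_off(), manip.read_state()['clock'])"
```

```text
the job is handed in; nothing more can be done
the job is handed in; nothing more can be done
```

All four bars are back on the xylophone frame, in order from A at the wide end to D at the narrow end, flat, hollow side down and between the guide pins. I handed the job in at about 25 s, with the arm clear of the frame.

- **Final check, top camera:** each bar is within 1 mm of its place along the frame and within 2 mm of centre across the rails. All lie at about 62.2°, which matches the frame. The last pictures from both cameras show every bar flat between its pins.
- **First grasp missed:** the first close on bar A met nothing. The fingertips were about 20–25 mm higher than the reported TCP height suggested. I lowered the gripper while watching the force and the camera, then gripped the bar.
- **Height reading disagreed:** that height error varied over the bench, from about 12 to 25 mm. I therefore set the placing heights from each grasp height. The wrist force clearly confirmed contact for B (about 8 N) and C (15 N) and showed a light touch for D. It showed no clear contact for A, which may have dropped by up to about 1 mm on release.
- **Light contact on the mat:** the fingers pressed on the mat with about 7 N while picking up B, C and D.

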